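# Battery changeover in the chart-table charging bank

## Robot

A 7-joint arm with a two-finger parallel gripper is mounted at the origin on the work surface. World frame = base frame: x ahead of the robot, y to its left, z up, the work surface at z = 0. Lengths are in m, angles in rad, forces in N, time in s.
With the tool pointing down it reaches from about 0.4 to 0.9 m from the base axis. Payload 5.5 kg.
Tool frame: the origin (TCP) lies midway between the tips of the shut fingers; the grasp point (between the pads) lies 19 mm behind it; z points along the fingers, y is the line along which they close (so a half turn about z gives the same grasp; the last joint's range is limited). The gripper opens to 92 mm and grips with 3 to 60 N. Pads are 19 mm wide; open, the fingers measure 130 mm over their backs; the gripper's body (75 mm by 190 mm) begins 47 mm behind the grasp point.
Start: joints at [1.562, 0.501, -0.427, 1.55, 0.221, 1.138, -0.21], TCP at [0.175, -0.626, 0.227] pointing down, gripper open.
Joint ranges: [-2.88, 2.88], [-0.31, 2.03], [-1.54, 1.56], [0.2, 2.42], [-1.41, 4.55], [0.19, 2.02], [-2.57, 2.57]. Speed limits (rad/s): [2.57, 2.57, 3.14, 3.14, 3.14, 3.14, 3.14].

## Interface

Orientations are given as a unit quaternion [x, y, z, w].
In Python, from bench import bot, inverse_kinematics, imaging, ticket gives the robot as it stands. The module is installed in compiled form; this text tells all that it offers. Calls block until the motion is done:
- bot.movep(position, orientation): joint-space move of the TCP to a pose.
- bot.move_l(position, speed=0.15, ori=None): straight line of the TCP; ori=None keeps the orientation; speed is the mean speed in m/s.
- bot.goto_joints(angles): joint-space move.
- bot.gripper_to(opening, newtons=None): finger opening in m; newtons is the grip in N (None keeps the last); returns when the fingers have stopped.
- bot.dwell(seconds).
- inverse_kinematics(position, orientation): joint angles nearest the present ones, or None.
- imaging.read_camera(name): name is "scene" or "top" or "wrist"; returns a dict with "frame" (400x640x3 uint8, red, green, blue), "range_z" (400x640 float32, m along the optical axis (not along the pixel's ray), 0 where there is no reading), "vfov" (degrees; the focal length in pixels is half the picture's height over the tangent of half this angle, whatever the lens; pixels are square), "cx", "cy" (the principal point, pixels), "k1" (the pictures are not rectified: a ray, as slopes to the right and down, at radius r is drawn at 1 + k1 r^2 times it, then the intrinsics apply), "xyz" and "orientation" of the camera in the world; the wrist camera has in their place "hand_eye" (4x4, takes a point from camera to tool coordinates, whose origin is the TCP and whose axes are the flange's). Camera axes: x right, y up, looking along -z (the intrinsics and any distortion apply to the point x, -y, -z); pixel columns grow to the right and rows downward; lengths in m; the calibration is good to about 2 mm. A picture is of the moment at which its call begins: read the wrist's pose just before it.
A pose or a line that the arm cannot do raises bot.Unreachable and nothing moves.
- ticket.hand_in(): hands the job in; it is judged then, once.
Readings, each from a call of its own:
- bot.current_t(): time.
- bot.current_qpos(): joint angles.
- bot.current_qd(): joint speeds.
- bot.current_joint_torque(): joint torques, N m.
- bot.current_ee_pos(): TCP position.
- bot.current_ee_rot(): TCP orientation.
- bot.current_ft_force(): force on the tool from outside, world axes, zero at the start.
- bot.current_torque(): the same for the moment, N m.
- bot.current_finger_gap(): finger opening in m.
- bot.current_finger_force(): force on a finger pad.
Only numpy, scipy, OpenCV 4.12 (cv2) and the standard library are available. Lean on these libraries where they do the work, as an engineer would, in place of code of your own. Each camera call takes 0.05 s, during which the arm holds its last target. There are 200 camera calls.

## Task

Change over the battery packs in the charging bank on the chart table: switch its isolator off, lift the sprung retaining bail until it stays open, and stand every charged pack from the bays upright on the floor of the wooden fiddle tray. Then seat each flat pack that lies loose on the chart fully down in a bay of its own, swing the bail down so that it clamps them, and switch the isolator on again. The isolator must never be on while the bail is open, and the navigator's other things on the table stay where they are.

Things in the scene. Friction and masses are not known exactly. Their poses are not given: they have to be found in the camera images.
- charger: Charging bank, fixed: grey base 200 x 284 x 14 mm, three open bays side by side along y, low housing (70 mm deep, top 48 mm above the table) along its back (+x). Origin: centre of underside; x from front to back. Bay centres at x = -30, y = -80, 0, 80 mm, floors 14 mm above the table. The charged packs stand in the bays at the start; a bay may be empty.
- bay1 (a point): Centre of the floor of the bay at y = -80 mm of the charger, 14 mm above the table; axes as the charger's. Each bay is 48 mm wide (y) and about 120 mm long (x) between low guides and a front lip that rise 10 mm above its floor. A pack lies in it with its length along x.
- bay2 (a point): Centre of the floor of the middle bay.
- bay3 (a point): Centre of the floor of the bay at y = +80 mm.
- clamp (a joint): Retaining bail on the charger: a steel tube along y, on two side arms hinged at the back. Angle in rad: 0 = down on the packs (-0.15 with none under it), growing as the tube is lifted up and over to the back; 1.75 = open stop. An over-centre spring presses it down (lifting takes about 8 N at the tube); past about 1.25 rad it drives the bail to the open stop and holds it; coming back likewise.
- clamp_bar (a point): Middle of the bail's tube (12 mm thick, 258 mm long, moves with the bail); when down, 65 mm above the table at x = -45 mm of the charger, 110 mm in front of the hinge axis. It can be pinched from above in the 40 mm gaps between packs, 40 mm to either side of its middle, one finger before and one behind it, and may turn between the fingers as it swings.
- clamp_hinge (a point): Middle of the bail's hinge axis, fixed on the charger at x = 65 mm, 65 mm above the table; the axis is parallel to the charger's y.
- switchbox: Battery isolator, black box 90 x 84 x 40 mm fixed to the table, brass cable glands on its front and back faces (ends of its x axis). Origin: centre of the underside. The isolator's handle turns on its top about the vertical axis through the centre.
- isolator (a joint): Isolator handle, red, on top of the switchbox. Angle in rad: 0 = ON, bar in line with the glands (along the box's x); 1.571 = OFF, bar across the box (along its y). Grows counter-clockwise seen from above; stops at both ends. It starts ON. It snaps: under 0.4 Nm to turn; past half way (0.79 rad) a spring drives it on to the other stop.
- isolator_grip (a point): Centre of the handle bar (70 mm long, 16 mm thick, from 55 to 81 mm above the table), on the vertical turning axis, 68 mm above the table; its x axis runs along the bar and turns with it.
- tray: Wooden fiddle tray fixed on the chart, outside 166 (x) x 286 (y) mm; floor 6 mm thick, inside 150 x 270 mm, fiddle rails 8 mm thick, 26 mm high over the table. Origin: centre of the underside. Empty at the start; room for three packs side by side along y.
- charged1: Battery pack, black block 110 (x) x 40 (y) x 45 (z) mm with a grey waist and brass contacts at both ends, 0.2 to 0.4 kg; the same either way round. Origin: centre of the underside. A charged one: stands in a bay at the start (may be absent).
- charged2: Battery pack, black block 110 (x) x 40 (y) x 45 (z) mm with a grey waist and brass contacts at both ends, 0.2 to 0.4 kg; the same either way round. Origin: centre of the underside. A charged one: stands in a bay at the start (may be absent).
- charged3: Battery pack, black block 110 (x) x 40 (y) x 45 (z) mm with a grey waist and brass contacts at both ends, 0.2 to 0.4 kg; the same either way round. Origin: centre of the underside. A charged one: stands in a bay at the start (may be absent).
- flat1: Battery pack, black block 110 (x) x 40 (y) x 45 (z) mm with a grey waist and brass contacts at both ends, 0.2 to 0.4 kg; the same either way round. Origin: centre of the underside. A flat one: stands loose on the chart in front of the robot at the start (may be absent).
- flat2: Battery pack, black block 110 (x) x 40 (y) x 45 (z) mm with a grey waist and brass contacts at both ends, 0.2 to 0.4 kg; the same either way round. Origin: centre of the underside. A flat one: stands loose on the chart in front of the robot at the start (may be absent).
- flat3: Battery pack, black block 110 (x) x 40 (y) x 45 (z) mm with a grey waist and brass contacts at both ends, 0.2 to 0.4 kg; the same either way round. Origin: centre of the underside. A flat one: stands loose on the chart in front of the robot at the start (may be absent).
- dividers: Brass dividers, 150 mm long, lying flat. Not part of the job: leave it where it is.
- ruler: Clear parallel ruler, 300 mm long. Not part of the job: leave it where it is.
- mug: White mug, 95 mm high. Not part of the job: leave it where it is.
- compass: Round rubber-cased hand compass, 84 mm wide, 30 mm high. Not part of the job: leave it where it is.
- handheld_radio: Handheld radio lying on its back, 115 x 58 x 36 mm with aerial. Not part of the job: leave it where it is.
- logbook: Blue logbook, 215 x 155 x 22 mm. Not part of the job: leave it where it is.
- mouse: White mouse, 64 mm wide. Not part of the job: leave it where it is.
There are look-alikes about, which are no part of the job. Leave any green or pink look-alike of the flat1 alone.

How it is judged:
On the way, in this order (a step that is already met when the one before it is completed fails the run):
1. the isolator is switched off (value of joint isolator above 1.42 rad), for 0.2 s.
2. the bail is lifted past its hold-open point and stays open (value of joint clamp above 1.5 rad), for 0.3 s.
3. every charged pack stands in the tray and every flat pack is seated in a bay, bail still open (x of charged1 in the frame of tray between -0.07 and 0.07 m and y of charged1 in the frame of tray between -0.13 and 0.13 m and z of each of charged1, charged2, charged3 in the frame of tray below 0.011 m and angle between each of charged1, charged2, charged3's own z axis and vertical below 0.1 rad and x of charged2 in the frame of tray between -0.07 and 0.07 m and y of charged2 in the frame of tray between -0.13 and 0.13 m and x of charged3 in the frame of tray between -0.07 and 0.07 m and y of charged3 in the frame of tray between -0.13 and 0.13 m and (horizontal distance between flat1 and bay1 below 0.009 m or horizontal distance between flat1 and bay2 below 0.009 m or horizontal distance between flat1 and bay3 below 0.009 m) and z of each of flat1, flat2, flat3 in the frame of charger below 0.018 m and angle between each of flat1, flat2, flat3's own z axis and vertical below 0.08 rad and angle between the x axis of each of flat1, flat2, flat3 and the x axis of charger, either way round below 0.12 rad and (horizontal distance between flat2 and bay1 below 0.009 m or horizontal distance between flat2 and bay2 below 0.009 m or horizontal distance between flat2 and bay3 below 0.009 m) and (horizontal distance between flat3 and bay1 below 0.009 m or horizontal distance between flat3 and bay2 below 0.009 m or horizontal distance between flat3 and bay3 below 0.009 m) and value of joint clamp above 1.5 rad), for 0.3 s.
4. the bail is down on the packs, isolator still off (value of joint clamp below 0.06 rad and value of joint isolator above 1.42 rad and x of charged1 in the frame of tray between -0.07 and 0.07 m and y of charged1 in the frame of tray between -0.13 and 0.13 m and z of each of charged1, charged2, charged3 in the frame of tray below 0.011 m and angle between each of charged1, charged2, charged3's own z axis and vertical below 0.1 rad and x of charged2 in the frame of tray between -0.07 and 0.07 m and y of charged2 in the frame of tray between -0.13 and 0.13 m and x of charged3 in the frame of tray between -0.07 and 0.07 m and y of charged3 in the frame of tray between -0.13 and 0.13 m and (horizontal distance between flat1 and bay1 below 0.009 m or horizontal distance between flat1 and bay2 below 0.009 m or horizontal distance between flat1 and bay3 below 0.009 m) and z of each of flat1, flat2, flat3 in the frame of charger below 0.018 m and angle between each of flat1, flat2, flat3's own z axis and vertical below 0.08 rad and angle between the x axis of each of flat1, flat2, flat3 and the x axis of charger, either way round below 0.12 rad and (horizontal distance between flat2 and bay1 below 0.009 m or horizontal distance between flat2 and bay2 below 0.009 m or horizontal distance between flat2 and bay3 below 0.009 m) and (horizontal distance between flat3 and bay1 below 0.009 m or horizontal distance between flat3 and bay2 below 0.009 m or horizontal distance between flat3 and bay3 below 0.009 m)), for 0.3 s.
5. the isolator is switched on again (value of joint isolator below 0.15 rad), for 0.2 s.
At the end, for the whole second after the job is handed in: Isolator on (within 0.15 rad), bail down on the packs (below 0.06 rad); every flat pack in a bay (centre within 9 mm, down within 4 mm, turned under 0.12 rad, either way round); every charged pack upright on the tray floor inside the rails; all at rest (value of joint isolator below 0.15 rad and value of joint clamp below 0.06 rad and x of charged1 in the frame of tray between -0.07 and 0.07 m and y of charged1 in the frame of tray between -0.13 and 0.13 m and z of each of charged1, charged2, charged3 in the frame of tray below 0.011 m and angle between each of charged1, charged2, charged3's own z axis and vertical below 0.1 rad and x of charged2 in the frame of tray between -0.07 and 0.07 m and y of charged2 in the frame of tray between -0.13 and 0.13 m and x of charged3 in the frame of tray between -0.07 and 0.07 m and y of charged3 in the frame of tray between -0.13 and 0.13 m and (horizontal distance between flat1 and bay1 below 0.009 m or horizontal distance between flat1 and bay2 below 0.009 m or horizontal distance between flat1 and bay3 below 0.009 m) and z of each of flat1, flat2, flat3 in the frame of charger below 0.018 m and angle between each of flat1, flat2, flat3's own z axis and vertical below 0.08 rad and angle between the x axis of each of flat1, flat2, flat3 and the x axis of charger, either way round below 0.12 rad and (horizontal distance between flat2 and bay1 below 0.009 m or horizontal distance between flat2 and bay2 below 0.009 m or horizontal distance between flat2 and bay3 below 0.009 m) and (horizontal distance between flat3 and bay1 below 0.009 m or horizontal distance between flat3 and bay2 below 0.009 m or horizontal distance between flat3 and bay3 below 0.009 m) and linear speed of each of charged1, charged2, charged3, flat1, flat2, flat3 below 0.02 m/s); the robot touches nothing.
It fails at once if the isolator is on while the bail is open (value of joint isolator below 0.37 rad and value of joint clamp above 0.4 rad).
It fails at once if one of the navigator's other things is shifted by more than 4 cm (distance of any of dividers, ruler, mug, compass, handheld_radio, logbook, mouse from where it was at the start of the episode above 0.04 m).
Of charged1, charged2, charged3 only 2 to 3 are there at a start; the rules pass over those that are not, and their reading is None.
Of flat1, flat2, flat3 only 1 to 3 are there at a start; the rules pass over those that are not, and their reading is None.
At some moment in a run one of flat1, flat2, flat3 may be knocked a few centimetres aside while the robot is not near it.
Once in a run the grip may slacken for a moment while it holds something.
It also fails if it takes over 210 s, if anything falls off the work surface, if the arm or the gripper's body presses on something with over 40 N, if the wrist force passes 120 N, or if a joint passes its speed limit or range.

## Working session

There is one attempt and no reset: what is moved stays moved. The work goes in short steps, each a Python script; the robot and the scene stay as the last script left them, time stands still between calls to the robot, and variables do not carry over. Pictures are saved under pics/ and viewed, at most 14 in all, crops included, and the job is handed in when it is done.

```bash
mkdir -p pics; ls; cat > h.py <<'E'
import numpy as np, cv2
from scipy.spatial.transform import Rotation as R
from bench import bot, inverse_kinematics, imaging, ticket
def cam(name):
    if name=="wrist":
        p=np.array(bot.current_ee_pos());q=R.from_quat(bot.current_ee_rot())
        d=imaging.read_camera(name);H=np.array(d["hand_eye"])
        d["R"]=q.as_matrix()@H[:3,:3];d["t"]=p+q.apply(H[:3,3])
    else:
        d=imaging.read_camera(name);d["R"]=R.from_quat(d["orientation"]).as_matrix();d["t"]=np.array(d["xyz"])
    d["f"]=200/np.tan(np.radians(d["vfov"])/2)
    return d
def rays(d,uv):
    uv=np.atleast_2d(np.array(uv,float))
    K=np.array([[d["f"],0,d["cx"]],[0,d["f"],d["cy"]],[0,0,1]])
    # r_d = r(1+k1 r^2)
    n=cv2.undistortPoints(uv.reshape(-1,1,2),K,np.array([d["k1"],0,0,0.])).reshape(-1,2)
    return np.c_[n[:,0],-n[:,1],-np.ones(len(n))]@d["R"].T
def onplane(d,uv,z):
    r=rays(d,uv);return d["t"]+r*((z-d["t"][2])/r[:,2])[:,None]
def cloud(d):
    v,u=np.mgrid[:400,:640];r=rays(d,np.c_[u.ravel(),v.ravel()])
    return (d["t"]+r*d["range_z"].reshape(-1,1)).reshape(400,640,3)
def save(d,n,s=1):
    cv2.imwrite(f"pics/{n}.png",cv2.resize(d["frame"][:,:,::-1],None,fx=s,fy=s))
def down(yaw): # tool z down, tool y axis (closing) at angle yaw+90deg, tool x at yaw
    return (R.from_euler("z",yaw)*R.from_euler("x",np.pi)).as_quat()
E
python3 - <<'E'
from h import *
for n in("top","scene"):
    d=cam(n);save(d,n,1.25);print(n,d["t"],d["vfov"],d["cx"],d["cy"],d["k1"],d["R"].round(3).tolist())
    np.savez(n+".npz",xyz=cloud(d),frame=d["frame"])
print(bot.current_t(),bot.current_ee_rot(),R.from_quat(bot.current_ee_rot()).as_matrix().round(3),cam("wrist")["hand_eye"])
E
```

```text
pics
top [0.24307707 0.03154092 1.45506223] 44.421343415919004 318.9552402659881 201.29137669350683 -0.1546531239774507 [[-0.062, 0.974, -0.217], [-0.998, -0.061, 0.011], [-0.002, 0.217, 0.976]]
scene [1.29118698 0.4627411  1.43661301] 42.643719274427426 320.84058253517696 200.9289109331619 -0.023492936652910988 [[-0.473, -0.754, 0.456], [0.881, -0.396, 0.259], [-0.015, 0.525, 0.851]]
0.1 [ 9.90779466e-01  1.35481477e-01 -8.86987779e-05 -9.00996824e-04] [[ 0.963  0.268 -0.   ]
 [ 0.268 -0.963  0.002]
 [ 0.    -0.002 -1.   ]] [[ 1.58783405e-03  9.50799894e-01  3.09801615e-01  8.46243280e-02]
 [ 9.99998122e-01 -1.85392885e-03  5.64504109e-04  9.59416856e-04]
 [ 1.11108060e-03  3.09800137e-01 -9.50801052e-01 -1.57995504e-01]
 [ 0.00000000e+00  0.00000000e+00  0.00000000e+00  1.00000000e+00]]
```

View pics/top.png

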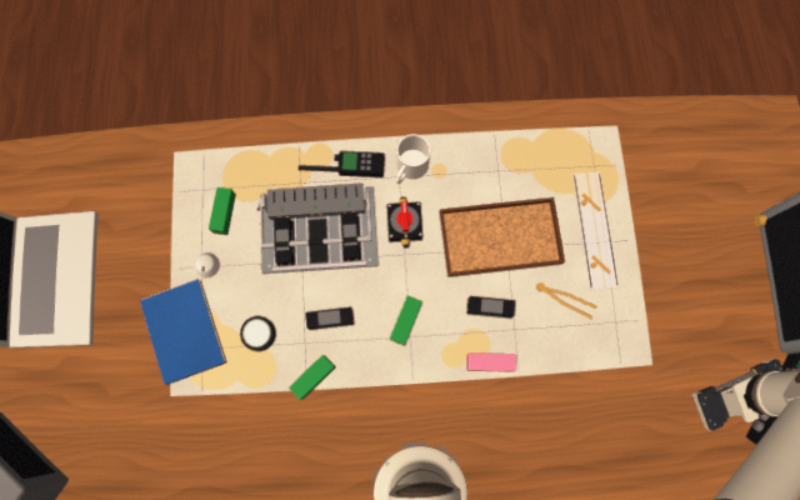

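View pics/scene.png

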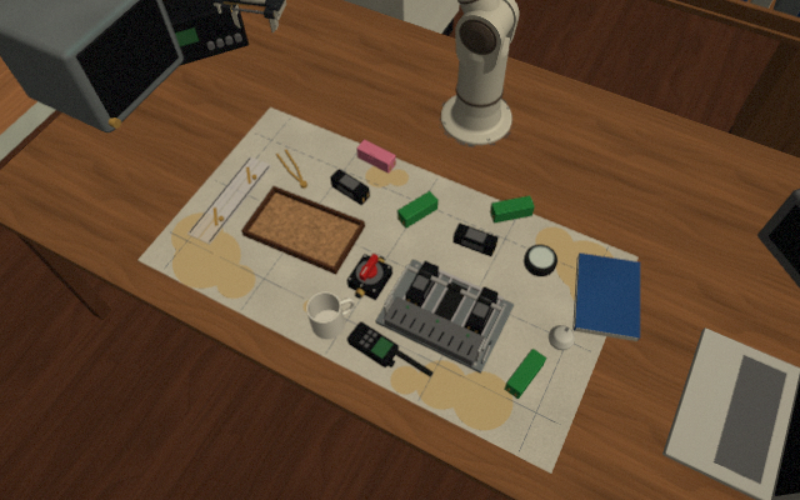

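The pictures show two flats at (330,318) and (491,307) in the top view. Charged packs stand in the outer bays at (284,240) and (350,235), and the middle bay (317,240) looks empty. The look-alikes are green at (222,210), (406,320) and (313,377) and pink at (491,362). The radio at (362,163) is also black, but it has an aerial. The isolator is at (405,222) and the tray at (502,237).

```bash
cat > seg.py <<'E'
from h import *
def blobs(xyz,frame,zlo,zhi,colour=None,minpx=60,xy=None):
    z=xyz[...,2];m=(z>zlo)&(z<zhi)&(xyz[...,0]>.2)&(xyz[...,0]<1)&(abs(xyz[...,1])<.7)
    if colour is not None:m&=colour(frame.astype(int))
    n,l,s,c=cv2.connectedComponentsWithStats(m.astype(np.uint8))
    out=[]
    for i in range(1,n):
        if s[i,4]<minpx:continue
        p=xyz[l==i];r=cv2.minAreaRect((p[:,:2]*1000).astype(np.float32))
        out.append((c[i].round(),s[i,4],np.round(r[0]),np.round(r[1]),round(r[2],1),np.median(p[:,2]).round(3)))
    return out
E
python3 - <<'E'
from seg import *
for n in("top","scene"):
    f=np.load(n+".npz");x,fr=f["xyz"],f["frame"]
    print(n);[print(*b) for b in blobs(x,fr,.01,.2)]
    print("high");[print(*b) for b in blobs(x,fr,.035,.056,lambda a:a.max(2)<110,30)]
    print("red");[print(*b) for b in blobs(x,fr,.05,.1,lambda a:(a[...,0]>120)&(a[...,1]<70),20)]
E
cat > /dev/null; python3 - <<'E'
import cv2
a=cv2.imread("pics/top.png")[120:400,150:650];cv2.imwrite("pics/topc.png",cv2.resize(a,None,fx=1.6,fy=1.6,interpolation=cv2.INTER_CUBIC))
E
```

```text
top
[329. 125.] 656 [778. -32.] [ 80. 110.] 83.8 0.064
[283. 131.] 880 [799. 144.] [212.  62.] 83.5 0.034
[254. 182.] 5885 [633. 209.] [282. 203.] 89.8 0.044
[177. 168.] 570 [692. 444.] [ 43. 111.] 78.0 0.044
[403. 188.] 1030 [ 586. -239.] [168. 294.] 2.9 0.024
[323. 177.] 918 [635.  -2.] [ 84. 127.] 89.7 0.042
[165. 211.] 314 [560. 486.] [60. 62.] 16.7 0.028
[146. 265.] 3664 [403. 545.] [221. 160.] 17.4 0.022
[324. 256.] 543 [394.  11.] [ 40. 110.] 64.4 0.044
[392. 245.] 563 [ 414. -192.] [112.  41.] 80.6 0.044
[264. 255.] 566 [411. 186.] [ 41. 111.] 4.0 0.044
[206. 267.] 657 [388. 360.] [82. 83.] 86.6 0.032
[393. 289.] 571 [ 287. -181.] [110.  41.] 84.1 0.044
[250. 301.] 575 [278. 232.] [ 41. 110.] 40.0 0.044
high
[274. 128.] 51 [797. 140.] [21. 50.] 80.1 0.037
[293. 130.] 241 [788.  82.] [87. 55.] 83.3 0.038
[323. 178.] 351 [634.  -3.] [80. 89.] 89.9 0.04
[271. 170.] 85 [661. 155.] [ 14. 125.] 0.1 0.044
[232. 173.] 57 [653. 273.] [ 26. 102.] 0.5 0.044
[230. 207.] 43 [557. 276.] [24. 53.] 50.0 0.049
[392. 245.] 355 [ 414. -191.] [109.  41.] 79.6 0.044
[264. 254.] 363 [410. 186.] [ 
[... 560 characters left out ...]
28. 208.] [285. 218.] 89.7 0.047
[261. 250.] 848 [790. -31.] [ 84. 118.] 21.3 0.061
[303. 277.] 985 [798. 142.] [215.  60.] 83.1 0.036
[449. 269.] 328 [564. 484.] [60. 60.] 62.7 0.029
[420. 298.] 601 [693. 442.] [ 41. 114.] 79.3 0.046
high
[279. 146.] 335 [ 416. -194.] [113.  46.] 80.5 0.046
[333. 165.] 305 [400.   8.] [ 40. 107.] 63.4 0.046
[410. 164.] 350 [278. 232.] [ 45. 116.] 44.3 0.046
[380. 189.] 385 [412. 185.] [ 47. 108.] 3.0 0.046
[295. 220.] 455 [637.  -4.] [83. 94.] 89.2 0.043
[347. 262.] 1907 [660. 208.] [248. 152.] 90.0 0.049
[297. 273.] 534 [794.  94.] [113.  57.] 83.9 0.038
[420. 297.] 490 [695. 443.] [ 40. 108.] 79.1 0.046
red
[296. 213.] 142 [637.  -2.] [32. 63.] 69.5 0.077
```

View pics/topc.png

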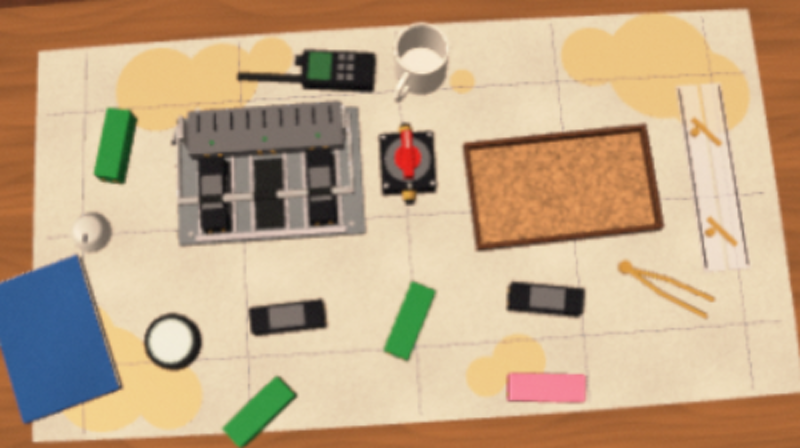

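```bash
python3 - <<'E'
from seg import *
p=bot.current_ee_pos()
print(inverse_kinematics([.58,-.0,.33],down(0)),inverse_kinematics([.58,-.0,.33],down(np.pi)),inverse_kinematics([.58,.1,.3],down(np.pi/2)),inverse_kinematics([.58,.1,.3],down(-np.pi/2)))
bot.move_l([p[0],p[1],.33])
bot.movep([.56,.10,.36],down(0))
print(bot.current_t(),bot.current_qpos())
d=cam("wrist");save(d,"w1",1.25);x=cloud(d);np.savez("w1.npz",xyz=x,frame=d["frame"])
for lo,hi in((.01,.02),(.03,.05),(.05,.063),(.063,.1)):
    print(lo);[print(*b) for b in blobs(x,d["frame"],lo,hi,None,200)]
print("red");[print(*b) for b in blobs(x,d["frame"],.05,.1,lambda a:(a[...,0]>120)&(a[...,1]<70),20)]
E
```

```text
[ 0.84205955  0.55297303 -1.28034541  1.58680597  0.53533492  1.40603345
 -2.05871837] [ 0.8510974   0.56853224 -1.30500354  1.58660152  0.55368097  1.41544883
  1.06820992] [ 0.66071907  0.61982072 -1.29750141  1.60759021  0.60569397  1.38307379
 -0.70695813] [ 0.66071907  0.61982072 -1.29750141  1.60759021  0.60569397  1.38307379
  2.43463452]
3.8833 [ 0.61243152  0.41244841 -1.11784917  1.56952337  0.37481972  1.39595737
 -2.11094756]
0.01
[76. 55.] 383 [690. 422.] [  4. 108.] 79.4 0.015
[333. 102.] 1635 [636.  82.] [201.  33.] 0.1 0.014
[323.  95.] 841 [639.  89.] [96. 18.] 0.0 0.014
[152.  95.] 1229 [637. 307.] [94. 84.] 0.6 0.014
[206. 100.] 917 [627. 249.] [74. 24.] 0.2 0.014
[251.  99.] 3194 [627. 168.] [128.  74.] 89.9 0.014
[453. 131.] 308 [581. -96.] [165.   3.] 2.6 0.015
[586. 167.] 629 [ 519. -259.] [ 91. 283.] 22.6 0.015
[ 64. 146.] 348 [564. 473.] [62. 41.] 9.8 0.016
[151. 153.] 426 [555. 336.] [42. 23.] 3.0 0.014
[211. 149.] 388 [560. 248.] [23. 33.] 89.5 0.014
[240. 150.] 766 [560. 207.] [32. 48.] 0.1 0.015
[267. 149.] 367 [560. 168.] [22. 33.] 87.8 0.014
[ 72. 220.]
[... 306 characters left out ...]
] 603 [563. 483.] [44. 41.] 31.5 0.032
[377. 258.] 1983 [399.   7.] [ 41. 110.] 63.6 0.044
[510. 247.] 1987 [ 417. -194.] [111.  41.] 80.6 0.044
[258. 249.] 1988 [414. 184.] [ 41. 108.] 3.7 0.045
[149. 260.] 1267 [394. 357.] [69. 68.] 51.0 0.034
[220. 340.] 438 [262. 252.] [41. 56.] 43.6 0.045
0.05
[293. 101.] 1630 [628. 127.] [40. 63.] 90.0 0.059
[389.  94.] 270 [634.   8.] [46. 13.] 0.0 0.055
[168. 103.] 1643 [625. 287.] [62. 41.] 1.1 0.059
[174. 152.] 826 [564. 286.] [36. 40.] 0.6 0.059
[295. 150.] 799 [566. 126.] [33. 40.] 0.2 0.059
0.063
[219. 105.] 3618 [650. 211.] [134. 269.] 0.5 0.071
[402.  93.] 944 [638.  -5.] [17. 69.] 89.7 0.08
red
[399.  95.] 1049 [637.  -5.] [67. 39.] 22.3 0.08
```

View pics/w1.png

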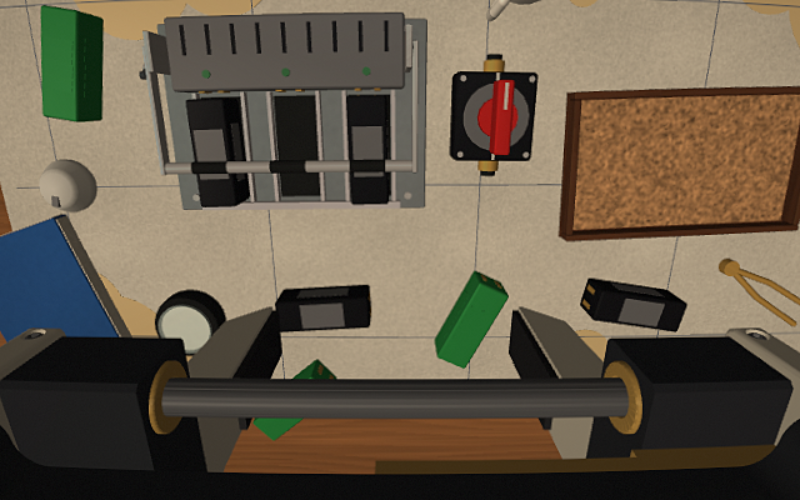

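The close view confirms the middle bay is empty, with charged packs in the left and right bays. The flats lie at (322,305) and (633,300), and the handle at (503,118) is in line with the glands, so the isolator is ON. Switching it off first.

```bash
cat >> h.py <<'E'
def turn(p,y0,y1,n=8):
    for a in np.linspace(y0,y1,n+1)[1:]: bot.movep(p,down(a))
def st(s=""): print(s,"t",round(bot.current_t(),1),"p",np.round(bot.current_ee_pos(),4),"gap",round(bot.current_finger_gap(),4),"F",np.round(bot.current_ft_force(),1),"ff",np.round(bot.current_finger_force(),1))
E
python3 - <<'E'
from seg import *
p=np.array([.638,-.005,.056])
bot.gripper_to(.05,25)
bot.movep(p+[0,0,.08],down(0)); bot.move_l(p); st()
bot.gripper_to(.0,25); st("grip")
turn(p,0,np.pi/2); st("turned")
bot.gripper_to(.05); st(); bot.move_l(p+[0,0,.1],.2)
bot.movep([.56,.10,.36],down(0))
d=cam("wrist");x=cloud(d)
print("red");[print(*b) for b in blobs(x,d["frame"],.07,.1,lambda a:(a[...,0]>120)&(a[...,1]<70),20)]
print([(inverse_kinematics([xx,.167,z],down(s)) is not None) for s in(np.pi/2,-np.pi/2) for xx,z in((.59,.05),(.66,.14),(.72,.16))])
E
```

```text
t 6.5 p [ 0.6388 -0.0044  0.0571] gap 0.0503 F [0.  0.  0.4] ff 0.0
grip t 7.1 p [ 0.6382 -0.0048  0.0563] gap 0.0157 F [ 0.1 -0.1  1.5] ff 25.0
turned t 9.4 p [ 0.6366 -0.0034  0.0562] gap 0.0159 F [-4.8  2.9  7.9] ff 25.0
 t 10.2 p [ 0.6379 -0.005   0.0559] gap 0.0501 F [ 0.4 -0.3 -0.3] ff 0.0
red
[404.  93.] 662 [638.  -4.] [16. 69.] 0.5 0.081
[True, True, True, True, True, True]
```

```bash
cat > bail.py <<'E'
from h import *
HX,HZ,RY,RR=.70,.065,.167,.110
def arc(th,dz=0): return np.array([HX-RR*np.cos(th),RY,HZ+RR*np.sin(th)-.017+dz])
Q=down(np.pi/2)
E
python3 - <<'E'
from bail import *
bot.gripper_to(.05,30)
bot.movep(arc(0,.08),Q); bot.move_l(arc(0)); st()
bot.gripper_to(0,30); st("grip")
for th in np.arange(.1,1.51,.1):
    bot.move_l(arc(th),.12)
    if int(round(th*10))%3==0: st(round(th,1))
bot.gripper_to(.06); st("rel")
bot.move_l(arc(1.5)+[-.0,0,.08],.2)
bot.movep([.50,.10,.36],down(0))
d=cam("wrist");x=cloud(d);m=x[...,2]>.1
m&=(x[...,0]>.5)&(x[...,1]>.05)
p=x[m];print(len(p),np.percentile(p,[1,50,99],axis=0));save(d,"w2")
E
```

```text
t 14.2 p [0.5904 0.1674 0.0487] gap 0.05 F [-0.3 -0.5 -0.1] ff 0.0
grip t 14.9 p [0.5897 0.1669 0.0481] gap 0.0109 F [-2.2 -1.3  2.4] ff 30.0
0.3 t 15.6 p [0.594  0.167  0.0803] gap 0.0111 F [-3.6  0.7 -7.5] ff 30.0
0.6 t 16.4 p [0.6075 0.1671 0.1111] gap 0.0106 F [-8.8 -0.2 -2.6] ff 30.0
0.9 t 17.1 p [0.629  0.1672 0.1369] gap 0.0113 F [-15.2  -3.4  10.4] ff 30.0
1.2 t 17.9 p [0.6619 0.1675 0.1553] gap 0.0108 F [-6.3 -2.2 11.3] ff 30.0
1.5 t 18.6 p [0.6937 0.1675 0.1597] gap 0.0108 F [ 0.8 -0.1  6.3] ff 30.0
rel t 19.6 p [0.6924 0.1666 0.1575] gap 0.0602 F [ 3.8 -0.7 -1.8] ff 1.6
58504 [[0.50307555 0.05108562 0.37007972]
 [0.52648197 0.12230824 0.44728829]
 [0.58514855 0.17853838 0.51738893]]
```

```bash
python3 - <<'E'
from seg import *
d=cam("wrist");x=cloud(d);save(d,"w3")
m=(x[...,2]>.1)&(x[...,2]<.25)&(x[...,0]>.55)&(x[...,1]>.05)&(x[...,1]<.35)
p=x[m];print(len(p),np.percentile(p,[2,50,98],axis=0))
for lo,hi in((.03,.05),(.05,.063)):
    print(lo);[print(*b) for b in blobs(x,d["frame"],lo,hi,None,200)]
h=x[(abs(x[...,2]-.048)<.003)&(abs(x[...,1]-.207)<.13)&(x[...,0]>.63)];print("housing",np.percentile(h,[1,99],axis=0))
E
```

```text
Traceback (most recent call last):
IndexError: index -1 is out of bounds for axis 0 with size 0
```

View pics/w3.png

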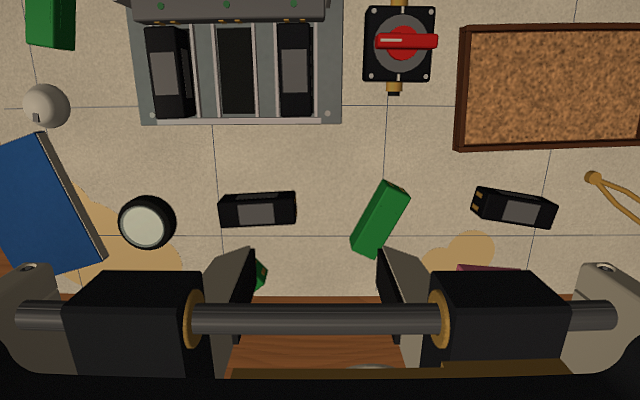

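Bail is out of view overhead (open), handle lies across at (405,42) = OFF, and both flats are still at (258,209) and (515,208). Moving the charged packs now.

```bash
cat >> h.py <<'E'
TR=np.array([.586,-.239]);TY=.048
def tray(y): return TR+y*np.array([-np.sin(TY),np.cos(TY)])
def carry(a,za,ya,b,zb,yb,hi=.13,op=.07):
    a=np.array(a);b=np.array(b)
    bot.gripper_to(op,35)
    bot.movep([*a,hi],down(ya)); bot.move_l([*a,za],.15)
    bot.gripper_to(0,35); st("grip")
    bot.move_l([*a,hi],.15); st("up")
    if bot.current_finger_gap()<.03: return False
    bot.movep([*b,hi],down(yb)); st("over")
    bot.move_l([*b,zb+.01],.12); bot.move_l([*b,zb],.04); st("down")
    if bot.current_finger_gap()<.03: return False
    bot.gripper_to(.064); bot.move_l([*b,hi],.2); return True
E
python3 - <<'E'
from h import *
d=cam("top");x=cloud(d)
m=(x[...,2]>.1)&(x[...,2]<.25)&(abs(x[...,1]-.207)<.16)&(x[...,0]>.6)&(x[...,0]<.9)
if m.any(): print("bail",m.sum(),np.percentile(x[m],[2,50,98],axis=0))
carry([.604,.1265],.030,0,tray(.065),.0225,TY)
E
```

```text
bail 170 [[0.70047255 0.25944614 0.10850993]
 [0.71557266 0.30787354 0.17624679]
 [0.72501851 0.33685813 0.18306533]]
grip t 24.3 p [0.6042 0.1265 0.0303] gap 0.0401 F [-1.1 -0.6  3.5] ff 34.9
up t 25.1 p [0.6033 0.1259 0.129 ] gap 0.04 F [-0.9 -0.3 -3.1] ff 34.9
over t 26.2 p [ 0.5833 -0.1715  0.1301] gap 0.0397 F [-0.1  1.2 -2.4] ff 34.9
down t 27.6 p [ 0.5827 -0.1741  0.0224] gap 0.0396 F [ 0.3  1.1 -2.9] ff 34.9
```

```bash
python3 - <<'E'
from seg import *
carry([.604,.2865],.030,0,tray(-.065),.0215,TY)
bot.movep([.48,.0,.36],down(0))
d=cam("wrist");x=cloud(d);save(d,"w4")
[print(*b) for b in blobs(x,d["frame"],.03,.057,None,200)]
print(bot.current_t())
E
```

```text
grip t 32.4 p [0.6043 0.2868 0.0304] gap 0.0396 F [-0.2 -0.1  3. ] ff 34.8
up t 33.2 p [0.6034 0.2858 0.1289] gap 0.0398 F [-0.7  0.1 -3.2] ff 34.8
over t 35.3 p [ 0.59   -0.3019  0.1303] gap 0.0007 F [ 0.5 -0.5  0.5] ff 0.0
down t 36.7 p [ 0.5889 -0.3039  0.0213] gap 0.0004 F [-0.4  0.1  0.8] ff 0.0
[131.   3.] 1357 [665. 207.] [236.  10.] 89.0 0.046
[320.  38.] 3045 [629.  -5.] [76. 84.] 0.3 0.041
[451.  71.] 3243 [ 582. -174.] [111.  41.] 3.8 0.051
[310. 209.] 2159 [397.   7.] [ 41. 110.] 64.2 0.045
[451. 196.] 2241 [ 416. -194.] [110.  41.] 80.7 0.045
[186. 199.] 2266 [413. 184.] [ 40. 111.] 3.5 0.045
[ 76. 213.] 1694 [387. 357.] [76. 79.] 57.0 0.034
[168. 279.] 1632 [279. 231.] [ 41. 110.] 40.3 0.045
[443. 275.] 1353 [ 288. -183.] [109.  41.] 83.9 0.044
38.4333
```

View pics/w4.png

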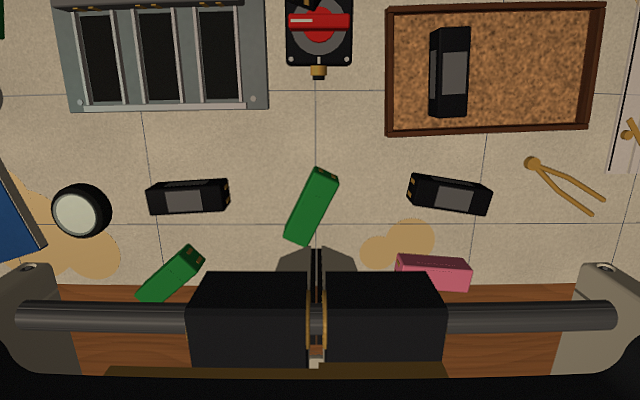

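The first charged pack stands in the tray at (450,72). The second was lost when the grip slackened, and it isn't in this view. Looking from above.

```bash
python3 - <<'E'
from seg import *
bot.movep([.35,-.45,.36],down(0))
d=cam("top");x=cloud(d);save(d,"t2",1.25)
[print(*b) for b in blobs(x,d["frame"],.012,.25,None,60)]
print("dark");[print(*b) for b in blobs(x,d["frame"],.028,.12,lambda a:a.max(2)<110,40)]
E
```

```text
[325. 153.] 2017 [710. -14.] [ 91. 277.] 81.1 0.055
[256. 171.] 6340 [679. 194.] [295. 317.] 0.3 0.026
[177. 168.] 553 [692. 444.] [ 41. 111.] 79.1 0.044
[402. 189.] 949 [ 586. -237.] [169. 289.] 2.8 0.024
[381. 191.] 578 [ 585. -173.] [121.  48.] 4.3 0.05
[165. 211.] 308 [561. 486.] [58. 62.] 1.2 0.028
[146. 265.] 3637 [403. 546.] [220. 158.] 17.5 0.022
[324. 256.] 540 [395.  11.] [ 40. 110.] 64.4 0.044
[392. 245.] 563 [ 413. -192.] [111.  41.] 80.2 0.044
[264. 254.] 559 [411. 186.] [ 41. 111.] 3.4 0.044
[206. 266.] 651 [388. 360.] [81. 83.] 86.8 0.032
[393. 289.] 564 [ 287. -181.] [110.  41.] 84.1 0.044
[250. 301.] 579 [278. 232.] [ 41. 110.] 40.1 0.044
dark
[292. 129.] 405 [791.  97.] [119.  58.] 84.2 0.036
[323. 163.] 823 [679.  -3.] [ 80. 179.] 89.6 0.051
[181. 171.] 71 [684. 429.] [ 28. 112.] 64.5 0.036
[255. 171.] 179 [663. 208.] [ 11. 232.] 2.0 0.039
[381. 191.] 382 [ 579. -171.] [110.  41.] 3.6 0.05
[392. 245.] 366 [ 414. -191.] [109.  41.] 80.5 0.044
[264. 254.] 362 [411. 185.] [ 40. 109.] 3.3 0.045
```

View pics/t2.png

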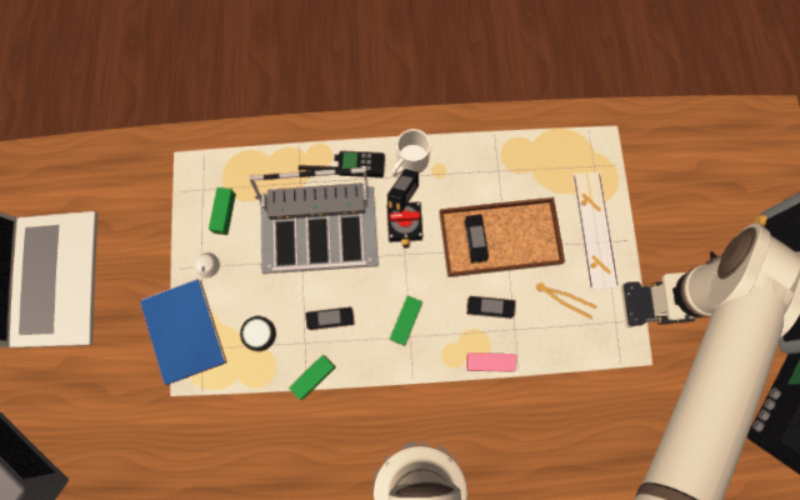

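The dropped pack lies behind the isolator at (403,187), right by the mug. Taking a close look.

```bash
python3 - <<'E'
from seg import *
bot.gripper_to(.09)
bot.movep([.66,-.0,.34],down(0))
d=cam("wrist");x=cloud(d);save(d,"w5",1.25);np.savez("w5.npz",xyz=x,frame=d["frame"])
m=(x[...,0]>.66)&(x[...,0]<.78)&(x[...,1]>-.06)&(x[...,1]<.06)&(x[...,2]>.012)&(x[...,2]<.15)&(d["frame"].max(2)<140)
p=x[m];print(len(p),np.percentile(p,[1,10,50,90,99],axis=0).round(3))
# height map print (cm grid)
for X in np.arange(.77,.62,-.01):
    r=[]
    for Y in np.arange(.07,-.08,-.01):
        k=(abs(x[...,0]-X)<.005)&(abs(x[...,1]-Y)<.005)&(x[...,2]<.2)&(x[...,2]>-.01)
        r.append("%3d"%(1000*np.median(x[...,2][k])) if k.any() else " --")
    print("%.2f"%X,*r)
E
```

```text
4575 [[ 0.661 -0.046  0.021]
 [ 0.671 -0.035  0.037]
 [ 0.713 -0.007  0.064]
 [ 0.765  0.029  0.089]
 [ 0.778  0.057  0.096]]
0.77  36  36  36  33   0   0   0  82  55  78  93  94  94   1   0   0
0.76   1  11  32   2   0   1  76  26  43  43  44  43   0   0   0   0
0.75   0   0   0   0   0   0   1   1  49  49  49  49   0   0   0   0
0.74   0   0   0   0   0   0   0  55  56  56  56  52   1   0   0   0
0.73  13   0   0   0   0   0  59  62  62  63  61  42   0   0   0   0
0.72  13   0   0   0   0   0  69  69  68  69  64  26   0   0   0   0
0.71  13   0   0   0   0  73  75  75  75  73  49   0   0   0   0   0
0.70  14   1   0   0   1  81  81  81  81  73  35   0   0   0   0   0
0.69  14   1   0   0  88  88  88  87  85  56   0   1   0   0   0   0
0.68  14   0   0   0  86  92  94  93  76  39  35  34   0   0   0   0
0.67  14   0   0   0  71  80  89  92  60  40  40  40   1   0   0   0
0.66  13   1   0   1  56  65  74  76  45  44  41  39   0   0   0   0
0.65  14   0   1   1  40  45  54  56  54  45  45  40   0   0   0   0
0.64  13   0   0   1  67  80  80  80  80  80  79  63   1   0   0   0
0.63  13   0   0   1  79  81  80  81  80  80  80  80   1   0   0   0
0.62  13   1   0   1  39  44  45  54  55  45  45  39   1   0   0   0
```

View pics/w5.png

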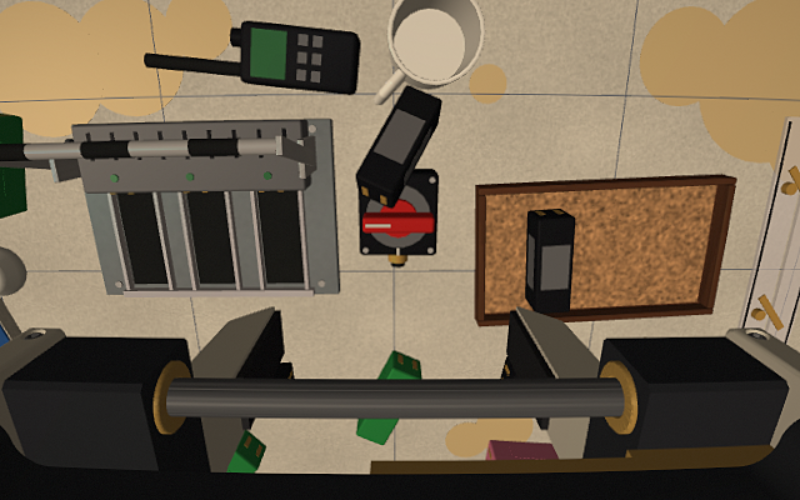

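The pack at (400,145) is pitched against the isolator box. The open bail's arm at (300,150) leaves no room for the gripper body there. The isolator is off, so I'll close the bail temporarily, which is allowed, recover the pack, then reopen the bail.

```bash
cat >> bail.py <<'E'
def close(stop):
    bot.gripper_to(.05,30)
    bot.movep(arc(1.74,.09),Q); bot.move_l(arc(1.74)); st()
    bot.gripper_to(0,30); st("grip")
    for th in [*np.arange(1.6,stop+.05,-.1),stop]:
        bot.move_l(arc(th),.12)
        if int(round(th*10))%4==0: st(round(th,1))
    st("end");bot.gripper_to(.05); bot.move_l(arc(stop,.10),.2)
def open_():
    bot.gripper_to(.05,30)
    bot.movep(arc(0,.08),Q); bot.move_l(arc(-.15)); st()
    bot.gripper_to(0,30); st("grip")
    for th in np.arange(-.05,1.56,.1): bot.move_l(arc(th),.12)
    st("end");bot.gripper_to(.06); bot.move_l(arc(1.55,.08),.2)
E
python3 - <<'E'
from seg import *
f=np.load("w5.npz");x,fr=f["xyz"],f["frame"]
m=(x[...,0]>.672)&(x[...,0]<.765)&(x[...,1]>-.05)&(x[...,1]<.03)&(x[...,2]>.03)&(x[...,2]<.1)
P=x[m]
# RANSAC-free: iterate plane fit on upper points
A=np.c_[P[:,:2],np.ones(len(P))];zp=.094-.62*(P[:,0]-.68)
k=abs(P[:,2]-zp)<.008
for _ in range(5):
    c=np.linalg.lstsq(A[k],P[k,2],rcond=None)[0];k=abs(A@c-P[:,2])<.003
n=np.array([-c[0],-c[1],1]);n/=np.linalg.norm(n)
Q=P[k]
e1=np.cross(n,[0,1,0]) ;e1=np.array([n[2],0,-n[0]]);e1/=np.linalg.norm(e1);e2=np.cross(n,e1)
r=cv2.minAreaRect((np.c_[Q@e1,Q@e2]*1000).astype(np.float32));print(n,k.sum(),r)
b=cv2.boxPoints(r)/1000;d0=(n@Q.mean(0))
B=b[:,:1]*e1+b[:,1:]*e2+d0*n;print(B.round(3),B.mean(0).round(3))
E
python3 - <<'E'
from bail import *
close(-.14)
bot.movep([.64,-.0,.34],down(0))
d=cam("wrist");save(d,"w6")
E
```

```text
[ 0.53380257 -0.00798927  0.84557139] 2765 ((575.986328125, -4.5617523193359375), (39.927696228027344, 118.20561218261719), 63.77047348022461)
[[ 0.671  0.     0.1  ]
 [ 0.76  -0.052  0.043]
 [ 0.776 -0.016  0.034]
 [ 0.686  0.036  0.091]] [ 0.723 -0.008  0.067]
 t 46.4 p [0.7188 0.1673 0.1572] gap 0.0502 F [ 0.5 -0.2  0.1] ff 0.0
grip t 47.1 p [0.7192 0.167  0.1566] gap 0.0112 F [ 2.6  1.5 -1.4] ff 30.0
1.6 t 47.4 p [0.7041 0.167  0.1588] gap 0.0111 F [ 3.5 -0.1  3.2] ff 30.0
1.2 t 48.4 p [0.6591 0.1672 0.1507] gap 0.0104 F [-1.1 -1.3  5.2] ff 30.0
0.8 t 49.4 p [0.6229 0.1672 0.1262] gap 0.0108 F [-1.9  2.7 -1.9] ff 30.0
0.4 t 50.4 p [0.5984 0.1672 0.0902] gap 0.011 F [ 0.4  3.5 -4.5] ff 30.0
-0.0 t 51.4 p [0.5897 0.1671 0.0464] gap 0.0108 F [-0.5  5.6 -6.4] ff 30.0
end t 51.6 p [0.5907 0.1669 0.0312] gap 0.0111 F [-0.1  4.6 -9.6] ff 30.0
```

View pics/w6.png

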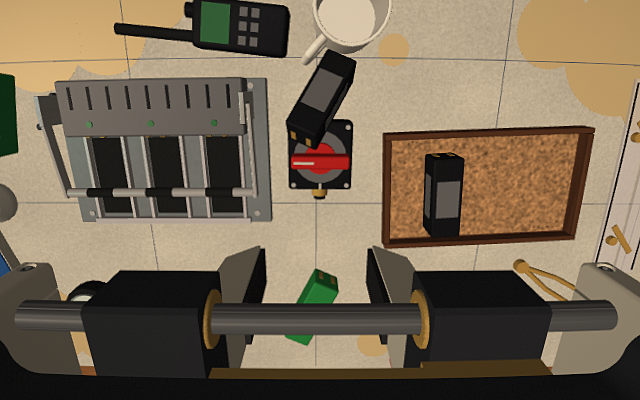

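```bash
cat > rec.py <<'E'
from h import *
C=np.array([.721,-.007,.068]);n=np.array([.534,-.008,.846]);a=np.array([.089,-.052,-.057])
a-=n*(a@n);a/=np.linalg.norm(a);n/=np.linalg.norm(n);s=np.cross(n,a)   # a fwd, s left, n up
RP=np.c_[a,s,n]
zt=np.array([0,0,-1.]);zt-=s*(s@zt);zt/=np.linalg.norm(zt)
def tool(sg): y=sg*s; return np.c_[np.cross(y,zt),y,zt]
g=C-.011*n
def plan():
  for sg in(1,-1):
    RT=tool(sg);q=R.from_matrix(RT).as_quat()
    for fl in(0,np.pi):
        D=R.from_euler("z",TY+fl).as_matrix()@RP.T@RT
        qd=R.from_matrix(D).as_quat()
        gd=np.array([*tray(-.065),.006+.034+.002]);pd=gd+.019*D[:,2]
        yield sg,fl,g+.019*zt,q,pd,qd,D
E
python3 - <<'E'
from rec import *
for sg,fl,p,q,pd,qd,D in plan():
    print(sg,round(fl,1),p.round(3),pd.round(3),D[:,2].round(2),*[ (lambda j: None if j is None else np.round(j,2))(inverse_kinematics(pp+[0,0,h],qq)) for pp,qq in((p,q),(pd,qd)) for h in(0,.1)])
E
```

```text
1 0 [ 0.713 -0.011  0.04 ] [ 0.599 -0.303  0.025] [ 0.49  0.02 -0.87] [ 0.54  1.35 -1.41  1.36  1.41  1.68  0.38] [ 0.54  1.25 -1.48  1.32  1.32  1.78  0.41] [ 1.51  1.22 -1.31  1.99  1.59  0.73  1.08] [ 1.52  0.93 -1.31  1.97  1.18  0.63  1.28]
1 3.1 [ 0.713 -0.011  0.04 ] [ 0.58  -0.304  0.025] [-0.49 -0.02 -0.87] [ 0.54  1.35 -1.41  1.36  1.41  1.68  0.38] [ 0.54  1.25 -1.48  1.32  1.32  1.78  0.41] [ 0.8   1.25 -1.01  1.14  0.97  1.75 -1.67] [ 0.82  1.15 -1.07  1.12  0.92  1.87 -1.65]
-1 0 [ 0.713 -0.011  0.04 ] [ 0.599 -0.303  0.025] [ 0.49  0.02 -0.87] [ 0.26  0.94 -0.65  1.37  0.76  1.21 -2.54] [ 0.36  0.9  -0.87  1.33  0.82  1.41 -2.55] [ 1.36  0.94 -1.02  1.99  1.37  0.4  -2.03] [ 1.5   0.89 -1.27  1.97  1.14  0.59 -1.84]
-1 3.1 [ 0.713 -0.011  0.04 ] [ 0.58  -0.304  0.025] [-0.49 -0.02 -0.87] [ 0.26  0.94 -0.65  1.37  0.76  1.21 -2.54] [ 0.36  0.9  -0.87  1.33  0.82  1.41 -2.55] [ 0.88  1.41 -1.31  1.14  1.22  1.92  1.39] [ 0.87  1.27 -1.31  1.12  1.11  1.99  1.42]
```

```bash
python3 - <<'E'
from rec import *
sg,fl,p,q,pd,qd,D=next(plan())
bot.gripper_to(.072,45)
bot.movep(p-.16*zt,q); bot.move_l(p-.05*zt,.15); bot.move_l(p,.06); st("at")
bot.gripper_to(0,45); st("grip")
bot.move_l(p+[-.0,0,.12],.1); st("up")
if bot.current_finger_gap()>.03:
    bot.movep(pd+[0,0,.11],qd); st("over")
    d=cam("scene");cv2.imwrite("pics/s2.png",cv2.resize(d["frame"][60:260,150:450,::-1],None,fx=2,fy=2))
E
```

```text
at t 58.9 p [ 0.7136 -0.0107  0.0406] gap 0.072 F [ 0.1  0.4 -0.1] ff 0.0
grip t 59.5 p [ 0.7135 -0.0109  0.0403] gap 0.0397 F [-0.2 -0.1  0.6] ff 45.0
up t 60.8 p [ 0.7131 -0.0111  0.1592] gap 0.0394 F [-0.4 -0.2 -3.1] ff 45.0
over t 62.1 p [ 0.5993 -0.3026  0.1359] gap 0.0399 F [ 1.4  0.2 -2.4] ff 45.0
```

View pics/s2.png

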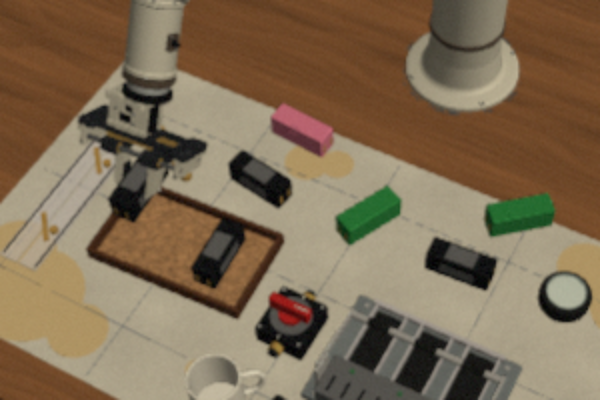

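The pack at (133,190) is held about level over the tray and the other stands at (218,250). Lowering it and checking.

```bash
python3 - <<'E'
from rec import *
from seg import blobs
sg,fl,p,q,pd,qd,D=next(plan())
bot.move_l(pd+[0,0,.012],.1)
z=pd[2]+.012
while z>pd[2]-.005 and bot.current_ft_force()[2]<3:
    z-=.002; bot.move_l([pd[0],pd[1],z],.04)
st("down"); bot.gripper_to(.064); st()
bot.move_l(np.array(bot.current_ee_pos())-.12*D[:,2],.15)
bot.movep([.48,-.1,.36],down(0))
d=cam("wrist");x=cloud(d);save(d,"w7")
[print(*b) for b in blobs(x,d["frame"],.03,.057,None,200)]
r=x[(x[...,2]>.018)&(x[...,2]<.03)&(x[...,1]<-.08)&(x[...,0]>.48)&(x[...,0]<.7)&(x[...,1]>-.4)]
print(cv2.minAreaRect((r[:,:2]*1000).astype(np.float32)),bot.current_t())
E
```

```text
down t 65.2 p [ 0.5998 -0.3035  0.0236] gap 0.0396 F [-3.9 -0.7  8.3] ff 45.0
 t 65.9 p [ 0.5985 -0.3034  0.0214] gap 0.0639 F [0.3 0.1 0.1] ff 0.0
[66.  4.] 1321 [668. 198.] [ 12. 215.] 0.4 0.047
[96. 65.] 1945 [624. 193.] [ 79. 235.] 0.5 0.054
[242.  35.] 3321 [629.  -5.] [76. 85.] 0.0 0.041
[476.  65.] 3342 [ 590. -303.] [111.  41.] 2.6 0.051
[374.  70.] 3105 [ 582. -174.] [110.  40.] 3.8 0.051
[241. 208.] 2062 [397.   6.] [ 41. 109.] 63.6 0.045
[118. 198.] 2203 [413. 184.] [ 40. 111.] 3.6 0.045
[ 17. 213.] 1368 [386. 349.] [60. 78.] 75.4 0.034
[373. 217.] 2195 [ 385. -184.] [111.  41.] 81.2 0.045
[118. 262.] 471 [313. 206.] [58. 30.] 86.3 0.044
[357. 275.] 1262 [ 290. -166.] [74. 41.] 84.5 0.044
((587.7196044921875, -238.7135009765625), (166.801025390625, 287.4082336425781), 2.7864608764648438) 69.3333
```

View pics/w7.png

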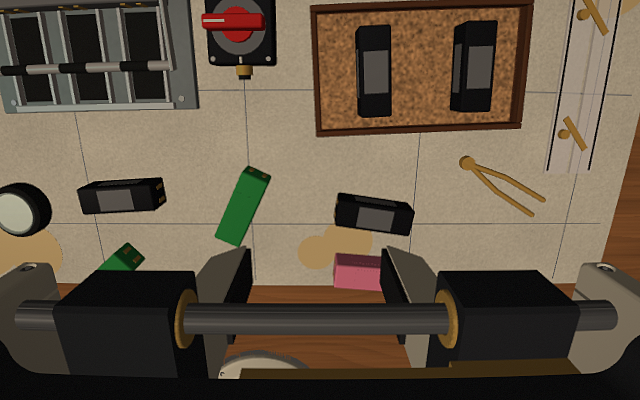

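Both charged packs stand in the tray at (373,70) and (475,65). Flat B has been knocked to (373,214), which is (.385,-.184). Reopening the bail, then seating the flats.

```bash
python3 - <<'E'
from bail import *
from seg import blobs
open_()
bot.movep([.44,.0,.36],down(0))
d=cam("wrist");x=cloud(d)
[print(*b) for b in blobs(x,d["frame"],.035,.057,lambda a:a.max(2)<130,200)]
d=cam("top");x=cloud(d)
m=(x[...,2]>.1)&(x[...,2]<.25)&(abs(x[...,1]-.207)<.16)&(x[...,0]>.6)&(x[...,0]<.9)
print("bail",m.sum(),np.percentile(x[m],[2,50,98],axis=0),bot.current_t())
E
```

```text
t 72.0 p [0.5921 0.1669 0.0325] gap 0.0499 F [ 0.3 -0.1  0.7] ff 0.0
grip t 72.7 p [0.591  0.1671 0.0317] gap 0.0113 F [-2.2 -0.1  2.4] ff 30.0
end t 77.0 p [0.7011 0.1671 0.1609] gap 0.0107 F [1.  1.5 7.5] ff 30.0
[321.  16.] 2020 [609.  -6.] [37. 84.] 0.6 0.041
[456.  42.] 3057 [ 579. -174.] [103.  41.] 4.0 0.051
[556.  41.] 3018 [ 585. -304.] [100.  42.] 3.6 0.05
[311. 182.] 2243 [397.   7.] [ 40. 110.] 64.3 0.045
[183. 172.] 2333 [413. 184.] [ 41. 111.] 3.4 0.045
[446. 192.] 2207 [ 385. -184.] [110.  41.] 81.2 0.045
[167. 253.] 1390 [281. 228.] [ 40. 105.] 40.6 0.045
[438. 242.] 203 [ 308. -185.] [108.   4.] 85.9 0.04
bail 493 [[0.70142823 0.07889754 0.10678515]
 [0.71630935 0.21233999 0.17661872]
 [0.72467849 0.33552445 0.18280723]] 80.0083
```

```bash
python3 - <<'E'
from seg import *
r=np.radians
print(inverse_kinematics([.385,-.184,.016],down(r(81.2))), inverse_kinematics([.413,.184,.016],down(r(93.4))))
if carry([.413,.184],.016,r(93.4),[.604,.2865],.031,0,op=.064):
    carry([.385,-.184],.016,r(81.2),[.604,.1265],.031,0,op=.064)
bot.movep([.50,.1,.36],down(0))
d=cam("wrist");x=cloud(d);save(d,"w8")
[print(*b) for b in blobs(x,d["frame"],.03,.065,None,200)]
E
```

```text
[-0.13866334  0.5282999   0.61659017  2.25486462 -0.61864195  0.5266173
  0.80872336] [-1.00420671  0.56459409  0.63185964  2.19676603 -0.63197541  0.56449394
  0.16290627]
grip t 83.3 p [0.4132 0.1844 0.0164] gap 0.0399 F [-1.2  0.2  6.4] ff 35.0
up t 84.2 p [0.4122 0.1839 0.1293] gap 0.0398 F [-0.7 -0.6 -2.5] ff 35.0
over t 85.4 p [0.6034 0.2856 0.1292] gap 0.0398 F [ 0.2 -0.1 -1.8] ff 35.0
down t 86.7 p [0.6039 0.2866 0.0309] gap 0.0398 F [ 0.1  0.2 -2.3] ff 35.0
grip t 91.5 p [ 0.3853 -0.1839  0.0164] gap 0.0397 F [-0.6  0.   6.1] ff 35.0
up t 92.4 p [ 0.3844 -0.1834  0.1293] gap 0.04 F [-0.7  1.1 -3. ] ff 35.0
over t 94.0 p [0.6036 0.1248 0.1297] gap 0.0397 F [-0.5 -0.3 -3.2] ff 35.0
down t 95.3 p [0.6039 0.1266 0.0309] gap 0.0397 F [ 0.9 -0.1 -3. ] ff 35.0
[44. 22.] 1707 [668. 446.] [41. 59.] 78.5 0.045
[200.  37.] 7748 [619. 207.] [248. 137.] 90.0 0.049
[399.  43.] 4187 [638.  -5.] [91. 85.] 0.3 0.041
[295.  68.] 3010 [604. 126.] [108.  39.] 0.2 0.059
[619.  88.] 3141 [ 590. -303.] [110.  43.] 2.8 0.05
[526.  89.] 3258 [ 582. -174.] [110.  42.] 3.5 0.05
[ 37. 106.] 687 [562. 483.] [43. 43.] 23.0 0.032
[381. 221.] 2161 [397.   7.] [ 41. 110.] 63.7 0.045
[143. 225.] 1656 [389. 358.] [72. 76.] 0.0 0.034
[257. 280.] 254 [299. 189.] [23. 51.] 83.4 0.044
```

View pics/w8.png

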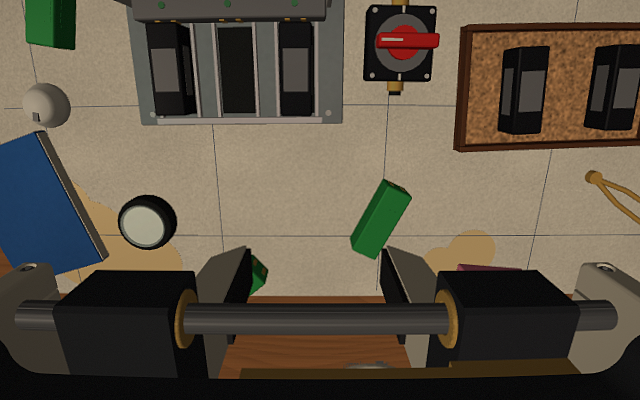

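Both flats are seated in the outer bays at (172,70) and (296,68), tops 59 mm up, and no flat remains on the chart. Closing the bail and switching the isolator back on.

```bash
python3 - <<'E'
from bail import *
from seg import blobs
close(-.01)
bot.dwell(.4)
d=cam("top");x=cloud(d)
m=(x[...,2]>.085)&(x[...,2]<.25)&(abs(x[...,1]-.207)<.16)&(x[...,0]>.66)&(x[...,0]<.74);print("high bail px",m.sum())
bot.movep([.50,.1,.36],down(0))
d=cam("wrist");x=cloud(d)
m=(x[...,0]>.57)&(x[...,0]<.61)&(x[...,1]>.15)&(x[...,1]<.26)&(x[...,2]>.03)&(x[...,2]<.2)
print("tube",m.sum(),np.percentile(x[m],[2,50,98],axis=0).round(4))
E
```

```text
t 100.1 p [0.7192 0.1672 0.1576] gap 0.0497 F [-0.5  0.1  0.3] ff 0.0
grip t 100.8 p [0.7192 0.167  0.1566] gap 0.0113 F [ 3.3 -0.2 -1.2] ff 30.0
1.6 t 101.0 p [0.7043 0.167  0.1588] gap 0.0111 F [5.6 0.1 0.4] ff 30.0
1.2 t 102.0 p [0.6587 0.1671 0.1505] gap 0.0111 F [-0.7 -0.1  7. ] ff 30.0
0.8 t 103.0 p [0.6229 0.1671 0.1262] gap 0.0109 F [-0.5  0.5 -1.5] ff 30.0
0.4 t 104.0 p [0.5985 0.1671 0.0906] gap 0.0112 F [-0.4  0.9 -5.8] ff 30.0
-0.0 t 105.0 p [0.5897 0.167  0.0469] gap 0.0108 F [-1.7  2.3 -8.3] ff 30.0
end t 105.0 p [0.5897 0.167  0.0469] gap 0.0108 F [-1.7  2.3 -8.3] ff 30.0
high bail px 9
tube 953 [[0.5835 0.1521 0.0659]
 [0.5894 0.2065 0.0703]
 [0.5953 0.2576 0.0727]]
```

```bash
python3 - <<'E'
from seg import *
p=np.array([.638,-.005,.056])
bot.gripper_to(.05,25)
bot.movep(p+[0,0,.08],down(np.pi/2)); bot.move_l(p); bot.gripper_to(.0,25); st("grip")
turn(p,np.pi/2,0); st("turned")
bot.gripper_to(.05); bot.move_l(p+[0,0,.1],.2)
bot.movep([.50,.05,.36],down(0))
d=cam("wrist");x=cloud(d);save(d,"w9")
print("red");[print(*b) for b in blobs(x,d["frame"],.07,.1,lambda a:(a[...,0]>120)&(a[...,1]<70),20)]
[print(*b) for b in blobs(x,d["frame"],.03,.063,None,200)]
d=cam("top");x=cloud(d)
[print(*b) for b in blobs(x,d["frame"],.012,.25,None,60)]
m=(x[...,2]>.06)&(x[...,2]<.1)&(x[...,0]>.72)&(d["frame"].min(2)>130);print("mug",cv2.minAreaRect((x[m][:,:2]*1000).astype(np.float32)))
f=np.load("top.npz");x=f["xyz"];m=(x[...,2]>.06)&(x[...,2]<.1)&(x[...,0]>.72)&(f["frame"].min(2)>130);print("mug0",cv2.minAreaRect((x[m][:,:2]*1000).astype(np.float32)))
st()
E
```

```text
grip t 111.6 p [ 0.6366 -0.0049  0.0561] gap 0.0157 F [-4.8  0.7  5.6] ff 25.0
turned t 113.9 p [ 0.6366 -0.0049  0.0561] gap 0.0158 F [-5.3  0.6  6.9] ff 25.0
red
[364.  40.] 695 [637.  -4.] [14. 67.] 89.6 0.081
[13. 24.] 1301 [668. 438.] [28. 62.] 79.2 0.045
[186.  30.] 8560 [640. 208.] [248.  93.] 89.0 0.049
[359.  43.] 4094 [637.  -5.] [85. 90.] 89.7 0.041
[584.  85.] 3301 [ 590. -303.] [111.  42.] 2.9 0.05
[489.  89.] 3209 [ 582. -174.] [111.  41.] 4.0 0.05
[257. 102.] 989 [567. 126.] [35. 41.] 0.4 0.059
[135. 103.] 1058 [566. 285.] [33. 41.] 0.6 0.059
[  7. 108.] 438 [562. 474.] [26. 43.] 80.2 0.033
[346. 222.] 2148 [397.   7.] [ 41. 110.] 64.0 0.045
[110. 225.] 1645 [388. 358.] [75. 77.] 83.4 0.034
[332. 116.] 440 [808. -38.] [82. 72.] 39.3 0.066
[250. 134.] 105 [789. 214.] [72. 16.] 86.8 0.023
[233. 181.] 3095 [633. 263.] [169. 206.] 88.7 0.046
[177. 168.] 554 [692. 444.] [ 43. 111.] 79.6 0.044
[402. 189.] 969 [ 586. -236.] [168. 288.] 3.0 0.024
[330. 166.] 87 [660. -23.] [26. 49.] 53.3 0.042
[423. 186.] 590 [ 587. -302.] [111.  43.] 1.9 0.049
[381. 191.] 577 [ 585. -170.] [122.  45.] 4.7 0.05
[331. 184.] 71 [609. -23.] [40. 14.] 3.0 0.04
[165. 211.] 301 [562. 486.] [58. 61.] 4.0 0.028
[146. 265.] 3651 [402. 545.] [219. 158.] 17.3 0.022
[324. 256.] 540 [395.  11.] [ 40. 111.] 64.5 0.044
[206. 266.] 646 [388. 360.] [81. 83.] 87.3 0.032
[393. 289.] 565 [ 286. -181.] [111.  41.] 84.1 0.044
[236. 309.] 78 [260. 271.] [20. 45.] 78.9 0.045
mug ((809.0023803710938, -38.726776123046875), (80.24663543701172, 70.90290832519531), 43.55369567871094)
mug0 ((778.9861450195312, -31.65597152709961), (78.95668029785156, 108.68521118164062), 83.88213348388672)
 t 116.4 p [0.5    0.0502 0.3592] gap 0.0501 F [-0.2  0.2 -0.1] ff 0.0
```

View pics/w9.png

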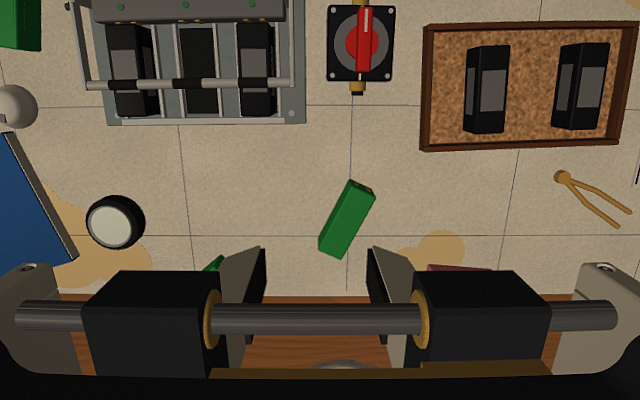

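Handle at (362,38) is in line with the glands (ON), the tube lies over both flats at (137,84) and (257,84), and the charged packs stand in the tray.

```bash
python3 -c "
from h import *
print(ticket.hand_in())"
```

```text
the job is handed in; nothing more can be done
None
```

The job is handed in (no verdict shown): both charged packs stand in the tray, both flats are clamped in the outer bays and the isolator is on; one charged pack was dropped and recovered on the way, and the mug beside where it fell was partly hidden in the last check, so I could not confirm it had not moved.

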